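# Find the tired oven-door catch spring

## Robot

A 7-joint arm with a two-finger parallel gripper is mounted at the origin on the work surface. World frame = base frame: x ahead of the robot, y to its left, z up, the work surface at z = 0. Lengths are in m, angles in rad, forces in N, time in s.
With the tool pointing down it reaches from about 0.425 to 0.875 m from the base axis. Payload 4.7 kg.
Tool frame: the origin (TCP) lies at the centre of the arm's flange, where the gripper is bolted on; the fingertips stand bot.tcp_to_tips ahead of it and the grasp point (between the pads) lies 155 mm ahead of it (bot.tcp_to_tips is the distance from the TCP to the fingertips, in m); z points along the fingers, y is the direction in which the jaws open and shut (so a half turn about z gives the same grasp; the last joint's range is limited). The gripper opens to 85 mm and grips with 20 to 120 N. Pads are 22 mm wide; open, the fingers measure 114 mm over their backs; the gripper's body (76 mm by 85 mm) begins 54 mm behind the grasp point. The pads swing forward as they close: fully open they stand 13 mm farther back than shut.
Start: joints at [1.355, 0.321, -0.07, 1.45, 0.023, 1.371, -0.057], TCP at [0.148, -0.633, 0.405] pointing down, gripper open.
Joint ranges: [-2.86, 2.86], [-0.3, 2.09], [-1.38, 1.24], [0.06, 2.45], [-1.56, 4.7], [0.09, 2.05], [-2.69, 2.69]. Speed limits (rad/s): [2.57, 2.57, 3.14, 3.14, 3.14, 3.14, 3.14].

## Interface

Orientations are given as a 3x3 rotation matrix whose columns are the frame's x, y, z axes.
In Python, from station import bot gives the robot as it stands.
- The arm moves only by the shell command python3 -m inch 'ROWS' [FORCE]. ROWS is a JSON object of lists of equal length, an entry for each row: "jaw": the finger opening in mm, from 0 to 85.4; "translation": the shift along the tool's x, y, z in units of 30 mm (1.0 is 30 mm), a list of three; "angular": the turn, a rotation vector about the tool's x, y, z in degrees, a list of three. A call has 1 to 8 rows; each row is the pose to reach, as a shift and turn from the pose measured when the call began, along the tool's axes at that moment; what a row does not reach only later rows make up. A row lasts 1/12 s, in which the tool goes at most 41.7 mm and 7.16 degrees, less where a joint would pass 70% of its speed; a pose out of reach is approached as far as the arm can. A call with a gripper value outside its range is refused whole. The fingers move at their own pace and stop on an object; FORCE is the grip in N (left out, the last holds). Time passes only in rows, so rows that repeat a pose let the fingers close. It gives the time, the measured TCP pose, the force and the opening at its end, in the units of the state.
- bot.sense(): the state, without advancing time (a new reading comes with each control period).
- bot.grab_frame(name): name is "scene" or "side" or "wrist"; returns a dict with "frame" (420x560x3 uint8, blue, green, red), "depth" (420x560 float32, m along the optical axis (not along the pixel's ray), 0 where there is no reading), "intrinsics" (3x3 intrinsics, pixels), "world_from_camera" (4x4, takes a point from camera to world coordinates); the wrist camera has in their place "tool_from_camera" (4x4, takes a point from camera to tool coordinates, whose origin is the TCP and whose axes are the flange's). Camera axes: x right, y up, looking along -z (the intrinsics and any distortion apply to the point x, -y, -z); pixel columns grow to the right and rows downward; lengths in m; the calibration is good to about 2 mm. A picture is of the moment at which its call begins: read the wrist's pose just before it.
- bot.finish_job(): hands the job in, once; it reports no verdict.
Trained networks look in the newest picture that a camera, given by its name, has taken for a name from the list of things; names that differ only in an ending like _2 or _b are one class to them, and where a whole thing is asked for, a point or a joint stands for the part that bears it (a point fixed in the world has none). Each returns a list of dicts, best first, with "score" (0 to 1); they miss things now and then, are a little off and sometimes report something else, mostly with a low value. They report only what shows in the picture. A call takes as long as a camera call. They do not tell look-alikes from the thing itself.
- bot.find_in(query, camera): "rect" ([left, top, right, bottom] in pixels, round what is visible of it).
- bot.spot_point(query, camera): "uv" ([column, row] in pixels: a listed point, or the origin of a listed thing).
The state is a dict: "time_s": time; "qpos": joint angles; "dq": joint speeds; "tau": joint torques, N m; "tcp_pos": TCP position; "eef_rot": TCP orientation; "force": force on the tool from outside, world axes, zero at the start; "torque": the same for the moment, N m; "gripper_width": opening from 0.0 (shut) to 1.0 (fully open).
Only numpy, scipy, OpenCV 4.12 (cv2) and the standard library are available. Lean on these libraries where they do the work, as an engineer would, in place of code of your own. Each camera call takes 0.05 s, during which the arm holds its last target. There are 200 camera calls.

## Task

The three oven-door catch springs are clamped in the tester; one has gone soft. Starting at the station beside the blue end cap and working along the row, gently press the free tip of each spring down onto its stop and hold it there for a moment to feel how stiff it is. Then stand the red marker in the pocket of the softest spring, let go of it, and leave everything else on the counter where it is.

Things in the scene. Friction and masses are not known exactly. Their poses are not given: they have to be found in the camera images.
- rig: spring tester fixed to the counter: flat grey bed 170 (x) x 228 (y) mm, 12 mm high, origin under its centre, z up. Three outwardly alike stations stand on it 64 mm apart along y: station 1 (+y end) next to the bright blue end cap, 3 next to the thin dark end strip. One leaf is soft, the other two sound; which one changes from run to run and does not show
- clamp (a point): middle of the top of the middle station's clamp block, 78.5 mm above the counter, the bed's tallest part. Each station has such a block (34 x 40 mm) at the bed's +x side; from it a springy steel leaf 18 mm wide, its top 63.5 mm above the counter, reaches 60 mm toward -x up to the brass nose roll on its free tip
- stop (a point): rubber-topped stop post under the middle leaf's tip (nominal point, 48 mm above the counter); each station has one. Pressed down, the nose travels 9 to 17 mm, differing between stations, to its stop, reached below 12 N; from there the force climbs 6 N per mm. Sound leaves take 0.65 to 0.9 N per mm at the nose, the soft one about half. A leaf bears up to 25 N unharmed; released, it springs back
- nose1 (a point): top of the brass nose roll on the free tip of station 1's leaf when unpressed (fixed to the bed, does not follow the leaf); roll 9 mm in diameter, 18 mm long along the bed's y; 71 mm above the counter; press straight down here; axes as the bed's
- nose2 (a point): top of the brass nose roll on the free tip of station 2's leaf when unpressed (fixed to the bed, does not follow the leaf); roll 9 mm in diameter, 18 mm long along the bed's y; 71 mm above the counter; press straight down here; axes as the bed's
- nose3 (a point): top of the brass nose roll on the free tip of station 3's leaf when unpressed (fixed to the bed, does not follow the leaf); roll 9 mm in diameter, 18 mm long along the bed's y; 71 mm above the counter; press straight down here; axes as the bed's
- pocket1 (a point): centre of the floor of station 1's black square pocket, 35 mm from its nose toward the bed's -x; inside 34 x 34 mm, walls 4 mm thick, rim 10 mm above the pocket floor, floor 20 mm above the counter, open upward; axes as the bed's
- pocket2 (a point): centre of the floor of station 2's black square pocket, 35 mm from its nose toward the bed's -x; inside 34 x 34 mm, walls 4 mm thick, rim 10 mm above the pocket floor, floor 20 mm above the counter, open upward; axes as the bed's
- pocket3 (a point): centre of the floor of station 3's black square pocket, 35 mm from its nose toward the bed's -x; inside 34 x 34 mm, walls 4 mm thick, rim 10 mm above the pocket floor, floor 20 mm above the counter, open upward; axes as the bed's
- marker_red: loose red plastic marker, an upright cylinder 26 mm in diameter, 45 mm high, about 30 g, standing on the counter; origin at the centre of its underside, z up
- marker_green: green marker, same shape; a bystander
- marker_yellow: yellow marker, same shape; a bystander
- screwdriver: loose screwdriver lying on the counter; a bystander
- spare_blade: loose spare steel leaf 85 mm long lying on the counter; a bystander
- mug: white mug, a bystander
- jar: closed jar, a bystander
Things that resemble listed ones, but are neither listed nor needed, are in the scene too. There is more than one size of the marker_red; the one meant has the size given above.

How it is judged:
On the way, in this order (a step that is already met when the one before it is completed fails the run):
1. the spring of station 1 (next to the blue end cap) is pressed onto its stop and held there (((horizontal distance between module_a_c0 and pocket1 below 0.02 m and height (world z) of blade_a_c1 below 0.057075 m) or (horizontal distance between module_b_c0 and pocket1 below 0.02 m and height (world z) of blade_b_c1 below 0.0516333 m) or (horizontal distance between module_c_c0 and pocket1 below 0.02 m and height (world z) of blade_c_c1 below 0.0547 m))), for 0.25 s.
2. the spring of station 2 (the middle one) is pressed onto its stop and held there (((horizontal distance between module_a_c0 and pocket2 below 0.02 m and height (world z) of blade_a_c1 below 0.057075 m) or (horizontal distance between module_b_c0 and pocket2 below 0.02 m and height (world z) of blade_b_c1 below 0.0516333 m) or (horizontal distance between module_c_c0 and pocket2 below 0.02 m and height (world z) of blade_c_c1 below 0.0547 m))), for 0.25 s.
3. the spring of station 3 (the last one) is pressed onto its stop and held there (((horizontal distance between module_a_c0 and pocket3 below 0.02 m and height (world z) of blade_a_c1 below 0.057075 m) or (horizontal distance between module_b_c0 and pocket3 below 0.02 m and height (world z) of blade_b_c1 below 0.0516333 m) or (horizontal distance between module_c_c0 and pocket3 below 0.02 m and height (world z) of blade_c_c1 below 0.0547 m))), for 0.25 s.
At the end, for the whole second after the job is handed in: The red marker stands upright (within 0.12 rad) on the floor of the pocket of the softest spring, within 8 mm of the pocket's centre and 4 mm of its floor, released and at rest, after all three springs were pressed to within 1 mm of their stops, in order from the blue end, for 0.25 s each (horizontal distance between marker_red and module_c_c0 below 0.008 m and height (world z) of marker_red between 0.016 and 0.024 m and angle between marker_red's own z axis and vertical below 0.12 rad and linear speed of marker_red below 0.02 m/s and contact force between the fingers and marker_red below 0.05 N); the robot touches nothing.
It fails at once if a spring or its station is pressed with more than 25 N (contact force between any of the arm, the fingers and module_a above 25 N or contact force between any of the arm, the fingers and module_b above 25 N or contact force between any of the arm, the fingers and module_c above 25 N).
It fails at once if something else on the counter is moved by more than 25 mm (distance of any of marker_green, marker_yellow, screwdriver, spare_blade, mug, jar from where it was at the start of the episode above 0.025 m).
It also fails if it takes over 61 s, if anything falls off the work surface, if the arm or the gripper's body presses on something with over 40 N, if the wrist force passes 120 N, or if a joint passes its speed limit or range.

## Working session

There is one attempt and no reset: what is moved stays moved. The work goes in short steps, Python scripts to look and compute and a shell command to move; the robot and the scene stay as the last step left them, time stands still between calls to the robot, and variables do not carry over. Pictures are saved under pics/ and viewed, about 8 in all and at most 12, crops included, and the job is handed in when it is done.

```bash
ls; mkdir -p pics; cat > h.py <<'E'
import numpy as np, cv2
from station import bot
def world(f,uv,z=None,s=None):
    K=f["intrinsics"]; u,v=uv
    T=f.get("world_from_camera")
    if T is None:
        W=np.eye(4);W[:3,:3]=s["eef_rot"];W[:3,3]=s["tcp_pos"];T=W@np.array(f["tool_from_camera"])
    T=np.array(T); r=np.array([(u-K[0][2])/K[0][0],-(v-K[1][2])/K[1][1],-1.])
    if z is None: d=float(f["depth"][int(round(v)),int(round(u))]); return (T@np.r_[r*d,1])[:3]
    R=T[:3,:3]@r; return T[:3,3]+R*(z-T[2,3])/R[2]
E
python3 - <<'E'
from h import *
s=bot.sense(); print(s["time_s"],bot.tcp_to_tips,s["tcp_pos"],np.round(s["eef_rot"],3).tolist(),s["force"])
H=dict(clamp=.0785,stop=.048,nose1=.071,nose2=.071,nose3=.071,pocket1=.02,pocket2=.02,pocket3=.02,marker_red=0,marker_green=0,marker_yellow=0)
for c in("scene","side"):
    f=bot.grab_frame(c); cv2.imwrite(f"pics/{c}.png",f["frame"]); print(c,[k for k in f])
    for q,z in H.items():
        for d in bot.spot_point(q,c)[:4]:
            if d["score"]>.2: print(q,np.round(d["uv"]),round(d["score"],2),np.round(world(f,d["uv"],z),3))
E
```

```text
pics
0.0 0.1734 [ 0.14796825 -0.6327124   0.40365709] [[0.974, 0.228, -0.001], [0.228, -0.974, 0.002], [-0.0, -0.002, -1.0]] [ 0.86179995 -0.09072714  0.7182856 ]
scene ['frame', 'depth', 'intrinsics', 'world_from_camera']
stop [315. 213.] 0.9 [0.512 0.008 0.048]
stop [337. 213.] 0.47 [0.485 0.054 0.048]
stop [344. 225.] 0.44 [0.514 0.085 0.048]
nose1 [338. 213.] 0.93 [0.507 0.064 0.071]
nose2 [338. 213.] 0.93 [0.507 0.064 0.071]
nose3 [338. 213.] 0.93 [0.507 0.064 0.071]
pocket1 [297. 202.] 0.86 [ 0.471 -0.062  0.02 ]
pocket1 [344. 224.] 0.7 [0.485 0.076 0.02 ]
pocket2 [297. 202.] 0.86 [ 0.471 -0.062  0.02 ]
pocket2 [344. 224.] 0.7 [0.485 0.076 0.02 ]
pocket3 [297. 202.] 0.86 [ 0.471 -0.062  0.02 ]
pocket3 [344. 224.] 0.7 [0.485 0.076 0.02 ]
marker_red [382. 271.] 0.69 [0.561 0.204 0.   ]
marker_red [401. 292.] 0.59 [0.596 0.259 0.   ]
marker_red [426. 321.] 0.47 [0.643 0.326 0.   ]
marker_green [432. 268.] 0.64 [0.497 0.302 0.   ]
marker_yellow [437. 250.] 0.79 [0.434 0.297 0.   ]
marker_yellow [218. 157.] 0.48 [ 0.387 -0.37   0.   ]
side ['frame', 'depth', 'intrinsics', 'world_fro
[... 453 characters left out ...]
pocket1 [231. 166.] 0.59 [0.502 0.277 0.02 ]
pocket1 [246. 206.] 0.55 [0.476 0.063 0.02 ]
pocket2 [259. 234.] 0.72 [ 0.469 -0.063  0.02 ]
pocket2 [258. 215.] 0.64 [0.494 0.013 0.02 ]
pocket2 [231. 166.] 0.59 [0.502 0.277 0.02 ]
pocket2 [246. 206.] 0.55 [0.476 0.063 0.02 ]
pocket3 [259. 234.] 0.72 [ 0.469 -0.063  0.02 ]
pocket3 [258. 215.] 0.64 [0.494 0.013 0.02 ]
pocket3 [231. 166.] 0.59 [0.502 0.277 0.02 ]
pocket3 [246. 206.] 0.55 [0.476 0.063 0.02 ]
marker_red [252. 182.] 0.65 [0.542 0.194 0.   ]
marker_red [266. 155.] 0.64 [0.644 0.321 0.   ]
marker_red [264. 169.] 0.43 [0.607 0.244 0.   ]
marker_green [232. 166.] 0.49 [0.512 0.304 0.   ]
marker_yellow [208. 174.] 0.41 [0.425 0.289 0.   ]
```

```bash
python3 - <<'E'
import cv2,numpy as np
a=cv2.imread("pics/scene.png")[120:370,170:500];b=cv2.imread("pics/side.png")[120:320,130:395]
a=cv2.resize(a,(400*2-8,600),interpolation=cv2.INTER_CUBIC)
cv2.imwrite("pics/a2.png",a);cv2.imwrite("pics/b2.png",cv2.resize(b,(795,600),interpolation=cv2.INTER_CUBIC))
E
```

```text
(no output)
```

View pics/a2.png

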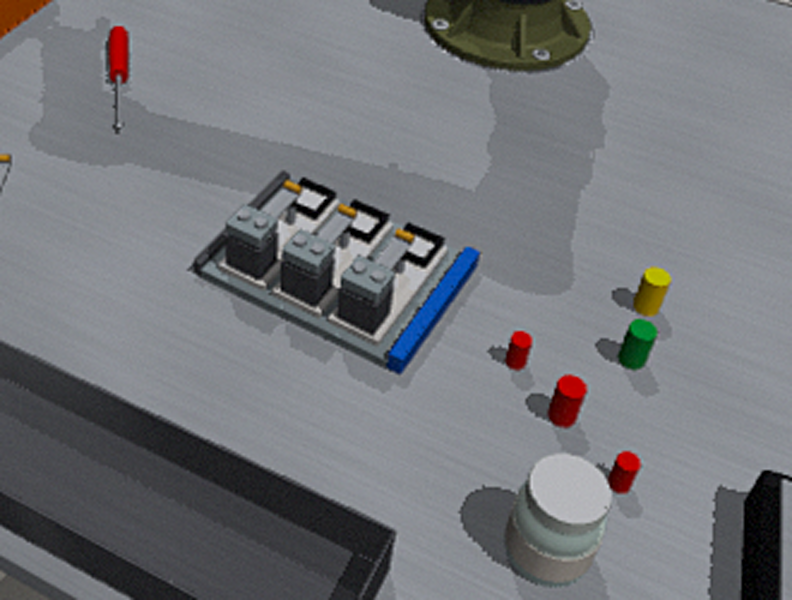

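View pics/b2.png

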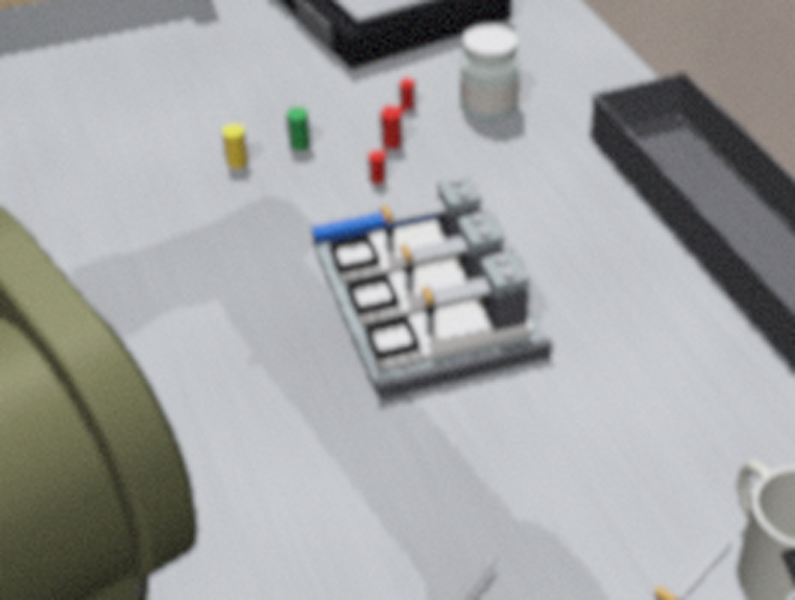

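```bash
python3 - <<'E'
from h import *
P={"scene":(2.4,170,120,dict(n3=(293,187),n2=(346,211),n1=(404,236),p3=(315,199),p2=(366,222),p1=(421,246),redtop=(571,383),redbot=(564,416),gtop=(642,328))),
"side":(3,130,120,dict(n3=(428,295),n2=(407,253),n1=(387,214),p3=(393,340),p2=(373,295),p1=(354,254),redtop=(392,113),redbot=(391,143),gtop=(298,115)))}
for c,(k,a,b,d) in P.items():
    f=bot.grab_frame(c)
    for q,uv in d.items():
        z={'n':.069,'p':.02}.get(q[0],.045 if 'top' in q else 0)
        u=(a+uv[0]/k,b+uv[1]/k); print(c,q,np.round(world(f,u,z),3),np.round(world(f,u),3))
E
```

```text
scene n3 [ 0.512 -0.056  0.069] [ 0.514 -0.055  0.071]
scene n2 [0.517 0.007 0.069] [0.517 0.007 0.069]
scene n1 [0.522 0.071 0.069] [0.524 0.072 0.072]
scene p3 [ 0.467 -0.051  0.02 ] [ 0.469 -0.05   0.021]
scene p2 [0.473 0.012 0.02 ] [0.472 0.011 0.019]
scene p1 [0.477 0.076 0.02 ] [0.477 0.076 0.02 ]
scene redtop [0.595 0.265 0.045] [0.598 0.265 0.049]
scene redbot [0.596 0.268 0.   ] [0.611 0.269 0.018]
scene gtop [0.501 0.303 0.045] [0.502 0.303 0.046]
side n3 [ 0.509 -0.068  0.069] [ 0.51  -0.066  0.068]
side n2 [ 0.513 -0.005  0.069] [ 0.513 -0.007  0.07 ]
side n1 [0.517 0.057 0.069] [0.518 0.058 0.068]
side p3 [ 0.476 -0.062  0.02 ] [ 0.477 -0.06   0.018]
side p2 [0.481 0.004 0.02 ] [0.481 0.004 0.02 ]
side p1 [0.485 0.068 0.02 ] [0.486 0.071 0.018]
side redtop [0.597 0.251 0.045] [0.599 0.255 0.043]
side redbot [0.597 0.258 0.   ] [0.596 0.254 0.003]
side gtop [0.501 0.288 0.045] [0.5   0.285 0.047]
```

```bash
python3 -m inch '{"jaw":[0,0,0,0,0,0,0,0],"translation":[[16.7,-17.8,0],[16.7,-17.8,0],[16.7,-17.8,0],[16.7,-17.8,0],[16.7,-17.8,0],[16.7,-17.8,0],[16.7,-17.8,0],[16.7,-17.8,0]],"angular":[[0,0,17.7],[0,0,17.7],[0,0,17.7],[0,0,17.7],[0,0,17.7],[0,0,17.7],[0,0,17.7],[0,0,17.7]]}' 60
cat >> h.py <<'E'
def go(target,yaw=None):
    s=bot.sense(); R=np.array(s["eef_rot"]); d=np.array(target)-s["tcp_pos"]
    from scipy.spatial.transform import Rotation as Ro
    print("t",s["time_s"],"tcp",np.round(s["tcp_pos"],4),"F",np.round(s["force"],2),"units",np.round(R.T@d/.03,3))
    if yaw is not None:
        c,n=np.cos(yaw),np.sin(yaw); G=np.array([[c,n,0],[n,-c,0],[0,0,-1]])
        print("ang",np.round(Ro.from_matrix(R.T@G).as_rotvec(degrees=True),2))
E
python3 -c "
from h import *
go([.515,.0,.40],-.078)"
```

```text
time_s: 1.97
tcp_pos: [0.3153, -0.3423, 0.405]
eef_rot: [[0.997, -0.079, 0.0], [-0.079, -0.997, -0.001], [0.0, 0.001, -1.0]]
force: [0.6, -0.3, 0.4]
gripper_width: -0.002
t 1.9667 tcp [ 0.3153 -0.3423  0.405 ] F [ 0.57 -0.3   0.42] units [  5.73  -11.9     0.158]
ang [ 0.06 -0.02 -0.07]
```

```bash
python3 -m inch '{"jaw":[0,0,0,0,0,0,0,0],"translation":[[5.7,-11.9,0],[5.7,-11.9,0],[5.7,-11.9,0],[5.7,-11.9,0],[5.7,-11.9,0],[5.7,-11.9,0],[5.7,-11.9,0],[5.7,-11.9,0]],"angular":[[0,0,0],[0,0,0],[0,0,0],[0,0,0],[0,0,0],[0,0,0],[0,0,0],[0,0,0]]}'
python3 -m inch '{"jaw":[0,0,0,0,0,0],"translation":[[1.3,-2.8,0],[1.3,-2.8,0],[1.3,-2.8,0],[1.3,-2.8,0],[1.3,-2.8,0],[1.3,-2.8,0]],"angular":[[0,0,0],[0,0,0],[0,0,0],[0,0,0],[0,0,0],[0,0,0]]}' 
cat > w.py <<'E'
from h import *
import sys
s=bot.sense(); f=bot.grab_frame("wrist"); cv2.imwrite(sys.argv[1],f["frame"])
go([.515,.0,.40],-.078)
H=dict(clamp=.0785,stop=.048,nose1=.071,pocket1=.02,marker_red=0)
for q,z in H.items():
    for d in bot.spot_point(q,"wrist")[:4]:
        if d["score"]>.2: print(q,np.round(d["uv"]),round(d["score"],2),np.round(world(f,d["uv"],z,s),4),np.round(world(f,d["uv"],None,s),4))
E
python3 w.py pics/w1.png
```

```text
time_s: 2.63
tcp_pos: [0.4822, -0.0537, 0.4053]
eef_rot: [[0.997, -0.079, 0.002], [-0.079, -0.997, -0.002], [0.002, 0.002, -1.0]]
force: [1.0, -1.2, -0.8]
gripper_width: -0.001
time_s: 3.13
tcp_pos: [0.5275, 0.0254, 0.4049]
eef_rot: [[0.997, -0.081, 0.001], [-0.081, -0.997, -0.003], [0.001, 0.003, -1.0]]
force: [0.4, -0.6, 0.3]
gripper_width: 0.001
t 3.1833 tcp [0.5274 0.025  0.405 ] F [ 0.73  0.09 -0.91] units [-0.344  0.865  0.169]
ang [ 0.18 -0.08 -0.25]
nose1 [370. 202.] 0.57 [ 0.5092 -0.0587  0.071 ] [ 0.5082 -0.0596  0.0676]
marker_red [ 46. 216.] 0.66 [0.5025 0.3016 0.    ] [0.506  0.2911 0.0139]
marker_red [ 55. 132.] 0.64 [0.5954 0.2662 0.    ] [0.5954 0.2529 0.0201]
marker_red [117. 162.] 0.62 [0.5582 0.2057 0.    ] [0.5595 0.1991 0.0133]
```

View pics/w1.png

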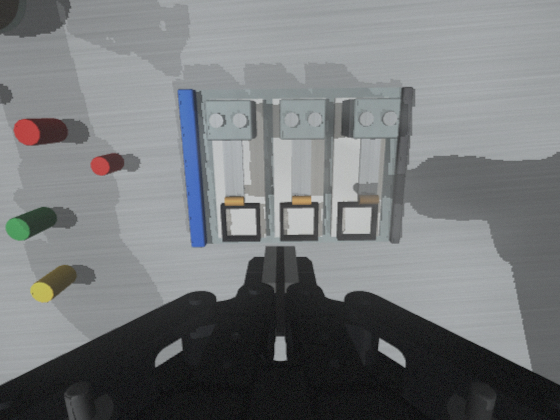

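```bash
python3 - <<'E'
from h import *
s=bot.sense(); f=bot.grab_frame("wrist")
for n,uv,z in [("n1",(234,201),.070),("n2",(301.5,201),.070),("n3",(368.5,200),.070),("p1",(241,222),.02),("p2",(299,222),.02),("p3",(357,221),.02),("redtop",(27,133),.045),("tip",(282,262),.23),("clampR1",(251,103),.0785)]:
    print(n,np.round(world(f,uv,z,s),4),np.round(world(f,uv,None,s),4))
T=np.array(f["tool_from_camera"]);print(np.round(T,3).tolist())
for t in ([.515,.062,.3],):go(t)
E
```

```text
n1 [0.52   0.0696 0.07  ] [0.5199 0.0697 0.0694]
n2 [0.5149 0.0062 0.07  ] [0.5147 0.0062 0.0691]
n3 [ 0.5108 -0.0568  0.07  ] [ 0.5105 -0.0571  0.0688]
p1 [0.4829 0.0727 0.02  ] [0.4822 0.0731 0.0178]
p2 [0.4777 0.0081 0.02  ] [0.4772 0.0081 0.0187]
p3 [ 0.4736 -0.0566  0.02  ] [ 0.4734 -0.0567  0.0195]
redtop [0.5972 0.2647 0.045 ] [0.5973 0.2663 0.043 ]
tip [0.5286 0.0248 0.23  ] [0.5382 0.0243 0.2505]
clampR1 [0.6063 0.0439 0.0785] [0.6063 0.044  0.0767]
[[0.001, 0.963, 0.269, 0.068], [1.0, -0.001, 0.0, -0.0], [0.001, 0.269, -0.963, 0.032], [0.0, 0.0, 0.0, 1.0]]
t 3.4833 tcp [0.5276 0.0262 0.4053] F [ 0.46  0.1  -0.13] units [-0.522 -1.164  3.506]
```

```bash
python3 -c "
from h import *
go([.520,.069,.258],-.079)"
```

```text
t 3.4833 tcp [0.5276 0.0262 0.4053] F [ 0.46  0.1  -0.13] units [-0.377 -1.413  4.906]
ang [ 0.14 -0.12 -0.1 ]
```

```bash
python3 -m inch '{"jaw":[0,0,0,0,0,0,0],"translation":[[-0.37,-1.42,0],[-0.37,-1.42,2],[-0.37,-1.42,3],[-0.37,-1.42,4],[-0.37,-1.42,4.9],[-0.37,-1.42,4.9],[-0.37,-1.42,4.9]],"angular":[[0,0,0],[0,0,0],[0,0,0],[0,0,0],[0,0,0],[0,0,0],[0,0,0]]}'
python3 w.py pics/w2.png; python3 -c "
from h import *
go([.520,.069,.239],-.079)"
```

```text
time_s: 4.07
tcp_pos: [0.5198, 0.069, 0.2576]
eef_rot: [[0.997, -0.081, -0.001], [-0.081, -0.997, -0.002], [-0.001, 0.002, -1.0]]
force: [0.2, 0.7, 0.8]
gripper_width: 0.0
t 4.1167 tcp [0.5208 0.0692 0.2593] F [ 0.38  0.7  -0.27] units [ 0.008  2.325 -4.686]
ang [ 0.11 -0.17 -0.17]
nose1 [404. 250.] 0.95 [0.5169 0.0068 0.071 ] [0.5159 0.006  0.0689]
nose1 [533. 254.] 0.88 [ 0.5092 -0.058   0.071 ] [ 0.508  -0.0597  0.0687]
marker_red [ 75. 173.] 0.8 [0.5591 0.2067 0.    ] [0.5607 0.1986 0.0127]
t 4.3667 tcp [0.521  0.0693 0.26  ] F [-0.   -0.4   0.32] units [-0.037  0.01   0.7  ]
ang [ 0.15 -0.31 -0.12]
```

View pics/w2.png

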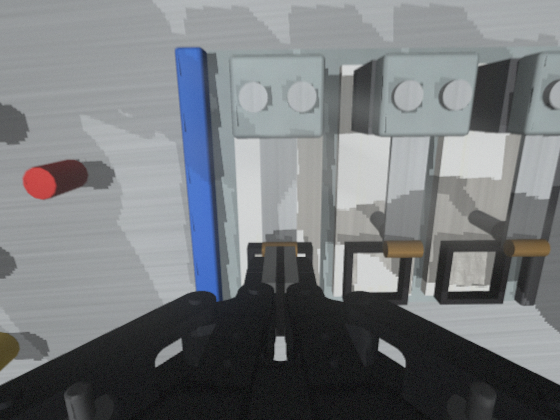

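```bash
python3 -m inch '{"jaw":[0,0,0],"translation":[[0,0,0.3],[0,0,0.62],[0,0,0.62]],"angular":[[0,0,0],[0,0,0],[0,0,0]]}'
python3 -m inch '{"jaw":[0,0,0],"translation":[[0,0,0.07],[0,0,0.13],[0,0,0.13]],"angular":[[0,0,0],[0,0,0],[0,0,0]]}'
python3 -m inch '{"jaw":[0,0,0],"translation":[[0,0,0.05],[0,0,0.1],[0,0,0.1]],"angular":[[0,0,0],[0,0,0],[0,0,0]]}'
```

```text
time_s: 4.62
tcp_pos: [0.521, 0.069, 0.2401]
eef_rot: [[0.997, -0.081, 0.005], [-0.081, -0.997, -0.003], [0.005, 0.002, -1.0]]
force: [2.1, 0.9, 2.9]
gripper_width: 0.002
time_s: 4.87
tcp_pos: [0.521, 0.069, 0.2362]
eef_rot: [[0.997, -0.081, 0.004], [-0.081, -0.997, -0.003], [0.005, 0.002, -1.0]]
force: [-1.9, 0.4, 5.4]
gripper_width: 0.003
time_s: 5.12
tcp_pos: [0.5211, 0.0691, 0.2336]
eef_rot: [[0.997, -0.081, 0.004], [-0.081, -0.997, -0.003], [0.004, 0.003, -1.0]]
force: [-1.9, -0.8, 7.0]
gripper_width: -0.0
```

```bash
for i in 1 ; do python3 -m inch '{"jaw":[0,0],"translation":[[0,0,0.05],[0,0,0.05]],"angular":[[0,0,0],[0,0,0]]}' | grep -v rot
python3 -m inch '{"jaw":[0,0],"translation":[[0,0,0.04],[0,0,0.04]],"angular":[[0,0,0],[0,0,0]]}' | grep -v rot; done
```

```text
time_s: 5.28
tcp_pos: [0.5212, 0.0692, 0.2326]
force: [-1.8, -0.3, 8.1]
gripper_width: 0.002
time_s: 5.45
tcp_pos: [0.5212, 0.0694, 0.232]
force: [-2.2, -1.0, 8.9]
gripper_width: -0.003
```

```bash
python3 -m inch '{"jaw":[0,0],"translation":[[0,0,0.07],[0,0,0.07]],"angular":[[0,0,0],[0,0,0]]}' | grep -v rot
python3 -m inch '{"jaw":[0,0],"translation":[[0,0,0.05],[0,0,0.05]],"angular":[[0,0,0],[0,0,0]]}' | grep -v rot
```

```text
time_s: 5.62
tcp_pos: [0.5214, 0.0695, 0.2306]
force: [-2.6, -0.1, 8.9]
gripper_width: 0.001
time_s: 5.78
tcp_pos: [0.5214, 0.0696, 0.2299]
force: [-2.8, 0.2, 9.2]
gripper_width: -0.001
```

```bash
python3 -m inch '{"jaw":[0,0],"translation":[[0,0,0.06],[0,0,0.06]],"angular":[[0,0,0],[0,0,0]]}' | grep -v rot
python3 -m inch '{"jaw":[0,0],"translation":[[0,0,0.05],[0,0,0.05]],"angular":[[0,0,0],[0,0,0]]}' | grep -v rot
```

```text
time_s: 5.95
tcp_pos: [0.5216, 0.0697, 0.229]
force: [-3.5, -0.8, 10.5]
gripper_width: -0.001
time_s: 6.12
tcp_pos: [0.5217, 0.0699, 0.2284]
force: [-3.0, -1.1, 10.3]
gripper_width: 0.003
```

```bash
python3 -m inch '{"jaw":[0,0],"translation":[[0,0,0.06],[0,0,0.06]],"angular":[[0,0,0],[0,0,0]]}' | grep -v rot
python3 -m inch '{"jaw":[0,0],"translation":[[0,0,0.05],[0,0,0.05]],"angular":[[0,0,0],[0,0,0]]}' | grep -v rot
```

```text
time_s: 6.28
tcp_pos: [0.5218, 0.0701, 0.2278]
force: [-3.7, -0.8, 13.2]
gripper_width: -0.002
time_s: 6.45
tcp_pos: [0.5219, 0.0702, 0.2276]
force: [-4.6, -1.5, 13.1]
gripper_width: -0.001
```

```bash
python3 -m inch '{"jaw":[0,0,0,0,0],"translation":[[0,0,0.06],[0,0,0.06],[0,0,0.06],[0,0,0.06],[0,0,0.06]],"angular":[[0,0,0],[0,0,0],[0,0,0],[0,0,0],[0,0,0]]}' | grep -v rot

```

```text
time_s: 6.87
tcp_pos: [0.522, 0.0705, 0.2273]
force: [-5.0, -1.3, 14.8]
gripper_width: -0.001
```

```bash
python3 -m inch '{"jaw":[0,0,0,0,0],"translation":[[0,0,-0.4],[0,0,-0.8],[0,0,-1.1],[0,0,-1.1],[0,0,-1.1]],"angular":[[0,0,0],[0,0,0],[0,0,0],[0,0,0],[0,0,0]]}' | grep -v rot
python3 -c "
from h import *
go([.515,.006,.258],-.080)"
```

```text
time_s: 7.28
tcp_pos: [0.5219, 0.0707, 0.2603]
force: [-0.7, 0.0, -0.2]
gripper_width: -0.002
t 7.2833 tcp [0.5219 0.0707 0.2603] F [-0.74  0.04 -0.18] units [-0.055  2.168  0.099]
ang [ 0.59 -0.2  -0.04]
```

```bash
python3 -m inch '{"jaw":[0,0,0,0],"translation":[[-0.06,1.1,0],[-0.06,2.17,0],[-0.06,2.17,0],[-0.06,2.17,0]],"angular":[[0.6,-0.2,0],[0.6,-0.2,0],[0.6,-0.2,0],[0.6,-0.2,0]]}' | grep -v rot
python3 -c "
from h import *
go([.515,.006,.240],-.080)"
```

```text
time_s: 7.62
tcp_pos: [0.5143, 0.0035, 0.2598]
force: [0.1, 0.1, 0.1]
gripper_width: -0.001
t 7.6167 tcp [0.5143 0.0035 0.2598] F [0.15 0.09 0.13] units [ 0.017 -0.086  0.661]
ang [ 0.03  0.12 -0.32]
```

```bash
python3 -m inch '{"jaw":[0,0,0,0],"translation":[[0.02,-0.08,0.3],[0.02,-0.08,0.66],[0.02,-0.08,0.66],[0.02,-0.08,0.66]],"angular":[[0,0,0],[0,0,0],[0,0,0],[0,0,0]]}' | grep -v rot
python3 -m inch '{"jaw":[0,0,0],"translation":[[0,0,0.08],[0,0,0.13],[0,0,0.13]],"angular":[[0,0,0],[0,0,0],[0,0,0]]}'|grep -v rot
python3 -m inch '{"jaw":[0,0,0],"translation":[[0,0,0.04],[0,0,0.04],[0,0,0.04]],"angular":[[0,0,0],[0,0,0],[0,0,0]]}'|grep -v rot
```

```text
time_s: 7.95
tcp_pos: [0.5145, 0.0067, 0.2389]
force: [-1.3, -0.1, 1.7]
gripper_width: -0.003
time_s: 8.2
tcp_pos: [0.5145, 0.007, 0.2349]
force: [-0.8, -1.0, 2.8]
gripper_width: 0.001
time_s: 8.45
tcp_pos: [0.5145, 0.0071, 0.2339]
force: [-0.5, -0.1, 4.1]
gripper_width: -0.002
```

```bash
python3 -m inch '{"jaw":[0,0],"translation":[[0,0,0.06],[0,0,0.06]],"angular":[[0,0,0],[0,0,0]]}' | grep -v rot
python3 -m inch '{"jaw":[0,0],"translation":[[0,0,0.05],[0,0,0.05]],"angular":[[0,0,0],[0,0,0]]}'|grep -v rot
python3 -m inch '{"jaw":[0,0],"translation":[[0,0,0.05],[0,0,0.05]],"angular":[[0,0,0],[0,0,0]]}'|grep -v rot
```

```text
time_s: 8.62
tcp_pos: [0.5146, 0.007, 0.2321]
force: [-1.3, -1.1, 4.7]
gripper_width: 0.002
time_s: 8.78
tcp_pos: [0.5147, 0.0071, 0.2308]
force: [-2.1, -0.9, 7.3]
gripper_width: -0.003
time_s: 8.95
tcp_pos: [0.5148, 0.0072, 0.2299]
force: [-3.8, -0.6, 10.6]
gripper_width: -0.003
```

```bash
python3 -m inch '{"jaw":[0,0,0,0,0],"translation":[[0,0,0.05],[0,0,0.05],[0,0,0.05],[0,0,0.05],[0,0,0.05]],"angular":[[0,0,0],[0,0,0],[0,0,0],[0,0,0],[0,0,0]]}' | grep -v rot
python3 -m inch '{"jaw":[0,0,0,0,0],"translation":[[0,0,-0.4],[0,0,-0.8],[0,0,-1],[0,0,-1],[0,0,-1]],"angular":[[0,0,0],[0,0,0],[0,0,0],[0,0,0],[0,0,0]]}' | grep -v rot
python3 -c "
from h import *
go([.5105,-.057,.258],-.080)"
```

```text
time_s: 9.37
tcp_pos: [0.5149, 0.0073, 0.2294]
force: [-4.0, -0.9, 13.0]
gripper_width: 0.0
time_s: 9.78
tcp_pos: [0.515, 0.0073, 0.2595]
force: [-0.3, -0.7, 0.0]
gripper_width: -0.003
t 9.7833 tcp [0.515  0.0073 0.2595] F [-0.34 -0.74  0.03] units [0.03  2.15  0.053]
ang [ 0.08  0.23 -0.2 ]
```

```bash
python3 -m inch '{"jaw":[0,0,0,0],"translation":[[0.02,1.1,0],[0.02,2.14,0],[0.02,2.12,0],[0.02,2.12,0]],"angular":[[0,0.2,0],[0,0.2,0],[0,0.2,0],[0,0.2,0]]}' | grep -v rot
python3 -m inch '{"jaw":[0,0,0,0],"translation":[[0,0,0.3],[0,0,0.66],[0,0,0.66],[0,0,0.66]],"angular":[[0,0,0],[0,0,0],[0,0,0],[0,0,0]]}' | grep -v rot
python3 -m inch '{"jaw":[0,0,0],"translation":[[0,0,0.06],[0,0,0.09],[0,0,0.09]],"angular":[[0,0,0],[0,0,0],[0,0,0]]}'|grep -v rot
```

```text
time_s: 10.12
tcp_pos: [0.5097, -0.0582, 0.2586]
force: [0.3, 0.9, 0.0]
gripper_width: -0.0
time_s: 10.45
tcp_pos: [0.5096, -0.0576, 0.2383]
force: [-1.4, -0.5, 4.8]
gripper_width: 0.005
time_s: 10.7
tcp_pos: [0.5096, -0.0573, 0.2358]
force: [-1.3, -2.8, 7.2]
gripper_width: 0.002
```

```bash
python3 -m inch '{"jaw":[0,0],"translation":[[0,0,0.06],[0,0,0.06]],"angular":[[0,0,0],[0,0,0]]}' | grep -v rot
python3 -m inch '{"jaw":[0,0],"translation":[[0,0,0.04],[0,0,0.04]],"angular":[[0,0,0],[0,0,0]]}'|grep -v rot
```

```text
time_s: 10.87
tcp_pos: [0.5097, -0.057, 0.2344]
force: [-1.5, -2.0, 7.9]
gripper_width: -0.003
time_s: 11.03
tcp_pos: [0.5099, -0.0568, 0.2338]
force: [-2.6, -2.9, 8.6]
gripper_width: -0.003
```

```bash
python3 -m inch '{"jaw":[0,0],"translation":[[0,0,0.05],[0,0,0.05]],"angular":[[0,0,0],[0,0,0]]}' | grep -v rot
python3 -m inch '{"jaw":[0,0],"translation":[[0,0,0.05],[0,0,0.05]],"angular":[[0,0,0],[0,0,0]]}'|grep -v rot
```

```text
time_s: 11.2
tcp_pos: [0.51, -0.0566, 0.2331]
force: [-3.5, -3.1, 10.8]
gripper_width: 0.003
time_s: 11.37
tcp_pos: [0.5102, -0.0563, 0.2327]
force: [-3.6, -2.2, 12.5]
gripper_width: -0.001
```

```bash
python3 -m inch '{"jaw":[0,0,0,0,0,0],"translation":[[0,0,0.07],[0,0,0.07],[0,0,0.07],[0,0,0.07],[0,0,0.07],[0,0,0.07]],"angular":[[0,0,0],[0,0,0],[0,0,0],[0,0,0],[0,0,0],[0,0,0]]}' | grep -v rot
```

```text
time_s: 11.87
tcp_pos: [0.5104, -0.056, 0.2321]
force: [-4.8, -1.2, 14.7]
gripper_width: 0.001
```

```bash
python3 -m inch '{"jaw":[0,0,0,0,0],"translation":[[0,0,-0.6],[0,0,-1.8],[0,0,-3],[0,0,-3.5],[0,0,-3.5]],"angular":[[0,0,0],[0,0,0],[0,0,0],[0,0,0],[0,0,0]]}' | grep -v rot
python3 -c "
from h import *
go([.59,.255,.33],-.080)"
```

```text
time_s: 12.28
tcp_pos: [0.5126, -0.0538, 0.3409]
force: [0.6, -0.2, 0.8]
gripper_width: -0.005
t 12.2833 tcp [ 0.5126 -0.0538  0.3409] F [ 0.55 -0.25  0.76] units [  1.771 -10.465   0.246]
ang [0.63 0.02 0.12]
```

```bash
python3 -m inch '{"jaw":[60,60,60,60,60,60,60,60],"translation":[[1.3,-10.4,0],[1.3,-10.4,0],[1.3,-10.4,0],[1.3,-10.4,0],[1.3,-10.4,0],[1.3,-10.4,0],[1.3,-10.4,0],[1.3,-10.4,0]],"angular":[[0.6,0,0],[0.6,0,0],[0.6,0,0],[0.6,0,0],[0.6,0,0],[0.6,0,0],[0.6,0,0],[0.6,0,0]]}' | grep -v rot
python3 -m inch '{"jaw":[60,60],"translation":[[0,0,0],[0,0,0]],"angular":[[0,0,0],[0,0,0]]}' | grep -v rot
python3 w.py pics/w3.png
```

```text
time_s: 12.95
tcp_pos: [0.5742, 0.2599, 0.3357]
force: [-0.6, 0.4, 1.0]
gripper_width: 0.701
time_s: 13.12
tcp_pos: [0.5723, 0.2632, 0.3337]
force: [-1.0, -0.2, -0.1]
gripper_width: 0.7
t 13.1667 tcp [0.5731 0.2608 0.3339] F [ 0.57 -0.49 -0.21] units [-1.348  8.805 -2.202]
ang [-0.06  0.39  0.51]
marker_red [274. 157.] 0.88 [0.5999 0.2681 0.    ] [0.6056 0.2669 0.0424]
marker_red [201. 112.] 0.78 [0.6434 0.3289 0.    ] [0.643  0.3211 0.0337]
marker_red [341. 198.] 0.66 [0.5579 0.2084 0.    ] [0.5668 0.2139 0.0324]
```

View pics/w3.png

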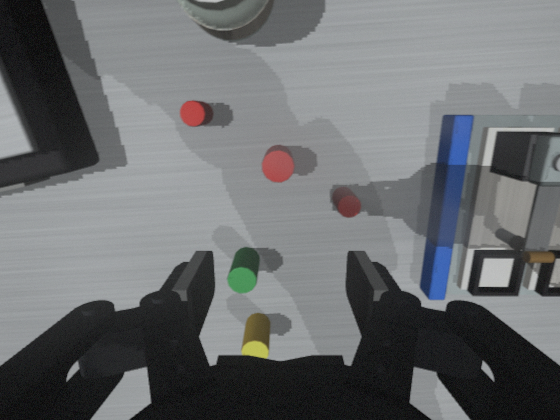

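```bash
python3 - <<'E'
from h import *
s=bot.sense(); f=bot.grab_frame("wrist")
b,g,r=[x.astype(int) for x in cv2.split(f["frame"])]
m=((r>90)&(g<.5*r)&(b<.5*r)).astype(np.uint8)
n,l,st,ce=cv2.connectedComponentsWithStats(m)
for i in range(1,n):
    if st[i,4]<100: continue
    P=np.array([world(f,(u,v),None,s) for v,u in zip(*np.where(l==i))]); zt=np.percentile(P[:,2],90)
    T=P[np.abs(P[:,2]-zt)<.004]; c,rad=cv2.minEnclosingCircle(T[:,:2].astype(np.float32)); print(ce[i],zt,c,rad,T[:,:2].mean(0))
go([.599,.266,.210],-.080)
E
```

```text
[184.52277657 119.43600868] 0.03395856337371686 (0.6424463391304016, 0.3288852870464325) 0.009687361307442188 [0.64234853 0.32891378]
[267.54059829 174.83974359] 0.044352594043307575 (0.5975030660629272, 0.26552772521972656) 0.01185584906488657 [0.59543829 0.2668954 ]
t 13.4667 tcp [0.5746 0.2582 0.3358] F [-0.67  0.13 -0.23] units [ 0.804 -0.315  4.19 ]
ang [-0.06  0.18  0.3 ]
```

```bash
python3 -m inch '{"jaw":[55,55,55,55,55,55],"translation":[[0.77,-0.32,0],[0.77,-0.32,1.3],[0.77,-0.32,2],[0.77,-0.32,2],[0.77,-0.32,2],[0.77,-0.32,2]],"angular":[[0,0.2,0.3],[0,0.2,0.3],[0,0.2,0.3],[0,0.2,0.3],[0,0.2,0.3],[0,0.2,0.3]]}' | grep -v rot
python3 -c "
from h import *
go([.5975,.266,.188],-.080)"
```

```text
time_s: 13.97
tcp_pos: [0.5987, 0.2661, 0.2774]
force: [-1.0, -0.2, 0.0]
gripper_width: 0.644
t 13.9667 tcp [0.5987 0.2661 0.2774] F [-1.   -0.2   0.02] units [-0.045  0.011  2.98 ]
ang [-0.12 -0.13 -0.03]
```

```bash
python3 -m inch '{"jaw":[55,55,55,55,55,55],"translation":[[-0.04,0,0.8],[-0.04,0,1.6],[-0.04,0,2.4],[-0.04,0,2.98],[-0.04,0,2.98],[-0.04,0,2.98]],"angular":[[0,0,0],[0,0,0],[0,0,0],[0,0,0],[0,0,0],[0,0,0]]}' | grep -v rot
python3 -m inch '{"jaw":[15,15,15,15,15,15],"translation":[[0,0,0],[0,0,0],[0,0,0],[0,0,0],[0,0,0],[0,0,0]],"angular":[[0,0,0],[0,0,0],[0,0,0],[0,0,0],[0,0,0],[0,0,0]]}' 30 
python3 w.py pics/w4.png
```

```text
time_s: 14.47
tcp_pos: [0.5981, 0.2665, 0.1893]
force: [-0.1, -0.1, -1.0]
gripper_width: 0.644
time_s: 14.97
tcp_pos: [0.5991, 0.2671, 0.1921]
eef_rot: [[0.997, -0.081, 0.007], [-0.081, -0.997, 0.004], [0.007, -0.004, -1.0]]
force: [0.1, -1.8, 6.8]
gripper_width: 0.295
t 15.0167 tcp [0.599  0.2671 0.1921] F [-0.55 -1.64  6.25] units [-2.025  9.072 -6.983]
ang [-0.23 -0.4  -0.16]
marker_red [277. 254.] 0.74 [0.598  0.2699 0.    ] [0.6108 0.2685 0.0298]
marker_red [147. 178.] 0.61 [0.6432 0.3299 0.    ] [0.6466 0.3202 0.0228]
```

View pics/w4.png

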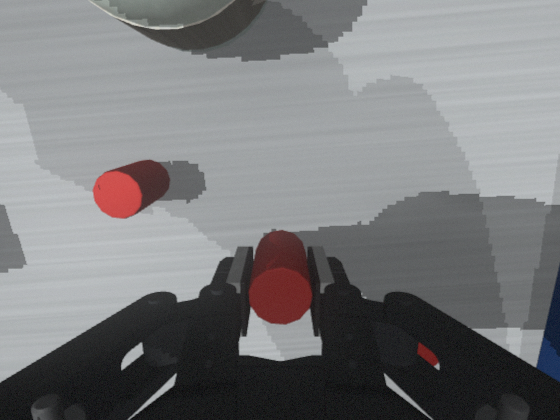

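```bash
python3 -m inch '{"jaw":[15,15,15,15,15],"translation":[[0,0,-1],[0,0,-2.2],[0,0,-3.4],[0,0,-3.6],[0,0,-3.6]],"angular":[[0,0,0],[0,0,0],[0,0,0],[0,0,0],[0,0,0]]}' | grep -v rot
python3 -c "
from h import *
go([.480,.0085,.295],-.080)"
```

```text
time_s: 15.68
tcp_pos: [0.5991, 0.2678, 0.3046]
force: [-0.4, 0.3, -0.4]
gripper_width: 0.294
t 15.6833 tcp [0.5991 0.2678 0.3046] F [-0.44  0.35 -0.43] units [-3.263  8.937  0.21 ]
ang [-0.42 -0.8  -0.05]
```

```bash
python3 -m inch '{"jaw":[15,15,15,15,15,15,15,15],"translation":[[-1,2.7,0],[-1.5,4,0],[-2,5.4,0],[-2.4,6.6,0],[-2.8,7.7,0],[-3.26,8.93,0],[-3.26,8.93,0],[-3.26,8.93,0]],"angular":[[-0.4,-0.8,0],[-0.4,-0.8,0],[-0.4,-0.8,0],[-0.4,-0.8,0],[-0.4,-0.8,0],[-0.4,-0.8,0],[-0.4,-0.8,0],[-0.4,-0.8,0]]}' | grep -v rot
python3 -m inch '{"jaw":[15,15],"translation":[[0,0,0],[0,0,0]],"angular":[[0,0,0],[0,0,0]]}' | grep -v rot
python3 -c "
from h import *
go([.480,.0085,.235],-.080)"
```

```text
time_s: 16.35
tcp_pos: [0.477, 0.0012, 0.2994]
force: [1.3, -1.4, -0.7]
gripper_width: 0.293
time_s: 16.52
tcp_pos: [0.4763, 0.0, 0.2984]
force: [0.8, 0.5, -0.6]
gripper_width: 0.296
t 16.5167 tcp [0.4763 0.     0.2984] F [ 0.83  0.55 -0.56] units [ 0.11  -0.306  2.112]
ang [ 0.37  0.38 -0.79]
```

```bash
python3 -m inch '{"jaw":[15,15,15,15,15],"translation":[[0.11,-0.3,0],[0.11,-0.3,0.8],[0.11,-0.3,1.6],[0.11,-0.3,2.1],[0.11,-0.3,2.1]],"angular":[[0.35,0.35,-0.8],[0.35,0.35,-0.8],[0.35,0.35,-0.8],[0.35,0.35,-0.8],[0.35,0.35,-0.8]]}' | grep -v rot
python3 w.py pics/w5.png;  python3 -c "
from h import *
go([.480,.0085,.235],-.080)"
```

```text
time_s: 16.93
tcp_pos: [0.4788, 0.0105, 0.2322]
force: [-0.7, 0.6, -0.4]
gripper_width: 0.293
t 16.9833 tcp [0.4796 0.0104 0.2339] F [-0.34  0.75  0.03] units [ 1.18   0.244 -5.542]
ang [-0.13  0.23  0.12]
nose1 [446. 194.] 0.73 [ 0.51   -0.0572  0.071 ] [ 0.5095 -0.058   0.0693]
nose1 [128. 195.] 0.68 [0.5187 0.0689 0.071 ] [0.5183 0.0697 0.0692]
marker_red [278. 253.] 0.59 [0.4579 0.0143 0.    ] [0.4886 0.0113 0.0692]
t 17.2333 tcp [0.4808 0.0088 0.2365] F [-0.18  0.53 -0.54] units [-0.025  0.013  0.051]
ang [ 0.01 -0.1   0.06]
```

View pics/w5.png

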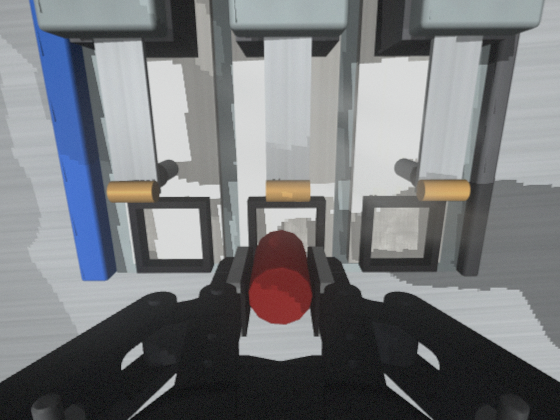

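```bash
python3 -m inch '{"jaw":[15,15,15],"translation":[[0,0,0.05],[0,0,0.05],[0,0,0.05]],"angular":[[0,0,0],[0,0,0],[0,0,0]]}' | grep -v rot
python3 - <<'E'
from h import *
s=bot.sense(); f=bot.grab_frame("wrist"); cv2.imwrite("pics/w6.png",f["frame"])
b,g,r=[x.astype(int) for x in cv2.split(f["frame"])]
m=((r>110)&(b<.55*r)&(g>.45*r)&(g<.85*r)).astype(np.uint8)
n,l,st,ce=cv2.connectedComponentsWithStats(m)
print(np.round(s["tcp_pos"],4))
for i in range(1,n):
    if st[i,4]>150: print(ce[i],st[i,4],np.round(world(f,ce[i],.069,s),4))
m=((r>60)&(g<.4*r)&(b<.4*r)); v,u=np.where(m); print("red",[(k,u[v==k].min(),u[v==k].max()) for k in range(v.min(),v.max(),10)])
# dark pocket rows
gr=cv2.cvtColor(f["frame"],cv2.COLOR_BGR2GRAY)
for k in (202,215,225): print(k,"".join("#" if x<70 else "." for x in gr[k,120:460:2]))
c=f["frame"][170:290,110:470]; cv2.imwrite("pics/w6c.png",cv2.resize(c,(792,264)))
E
```

```text
time_s: 17.48
tcp_pos: [0.481, 0.0088, 0.2355]
force: [-0.8, -0.4, -0.1]
gripper_width: 0.294
[0.481  0.0088 0.2355]
[448.90384615 195.45192308] 208 [ 0.5109 -0.0637  0.069 ]
[129.64579606 199.20035778] 559 [0.5197 0.0689 0.069 ]
[282.0122449  198.61020408] 490 [0.515  0.0056 0.069 ]
red [(263, np.int64(287), np.int64(287)), (273, np.int64(263), np.int64(298)), (283, np.int64(253), np.int64(307)), (293, np.int64(249), np.int64(310)), (303, np.int64(250), np.int64(309)), (313, np.int64(257), np.int64(303))]
202 ................#................................................................................##.......................................................................
215 .....#######...........................#####...................####.............................####......................................................................
225 ......######............................#####..................####.............................####......................................................................
```

View pics/w6c.png

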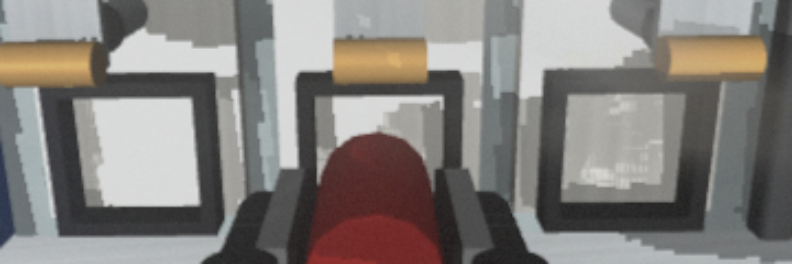

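```bash
python3 -m inch '{"jaw":[15,15,15,15,15],"translation":[[-0.02,0,0.2],[-0.02,0,0.4],[-0.02,0,0.6],[-0.02,0,0.72],[-0.02,0,0.72]],"angular":[[0,0,0],[0,0,0],[0,0,0],[0,0,0],[0,0,0]]}'
python3 -m inch '{"jaw":[15,15],"translation":[[0,0,0.04],[0,0,0.04]],"angular":[[0,0,0],[0,0,0]]}'
```

```text
time_s: 17.95
tcp_pos: [0.4798, 0.0088, 0.2125]
eef_rot: [[0.997, -0.079, 0.0], [-0.079, -0.997, 0.0], [0.0, -0.0, -1.0]]
force: [0.7, 0.3, -0.5]
gripper_width: 0.289
time_s: 18.12
tcp_pos: [0.4801, 0.009, 0.212]
eef_rot: [[0.997, -0.079, 0.0], [-0.079, -0.997, -0.0], [0.0, 0.0, -1.0]]
force: [-2.4, 0.2, 6.9]
gripper_width: 0.293
```

```bash
python3 -m inch '{"jaw":[42,42,42,42],"translation":[[0,0,0],[0,0,0],[0,0,0],[0,0,0]],"angular":[[0,0,0],[0,0,0],[0,0,0],[0,0,0]]}' | grep -v rot
python3 -m inch '{"jaw":[42,42,42,42,42,42,42],"translation":[[0,0,-0.3],[0,0,-0.8],[0,0,-1.6],[0,0,-2.6],[0,0,-3.8],[0,0,-4],[0,0,-4]],"angular":[[0,0,0],[0,0,0],[0,0,0],[0,0,0],[0,0,0],[0,0,0],[0,0,0]]}' | grep -v rot
python3 -m inch '{"jaw":[42,42,42,42],"translation":[[-0.8,0,0],[-0.8,0,0],[-0.8,0,0],[-0.8,0,0]],"angular":[[0,0,0],[0,0,0],[0,0,0],[0,0,0]]}' | grep -v rot
python3 - <<'E'
from h import *
s=bot.sense(); f=bot.grab_frame("wrist"); print(s["tcp_pos"]); cv2.imwrite("pics/w7.png",f["frame"])
b,g,r=[x.astype(int) for x in cv2.split(f["frame"])]
m=((r>60)&(g<.5*r)&(b<.5*r)).astype(np.uint8); n,l,st,ce=cv2.connectedComponentsWithStats(m)
for i in range(1,n):
    if st[i,4]<100: continue
    P=np.array([world(f,(u,v),None,s) for v,u in zip(*np.where(l==i))]); zt=np.percentile(P[:,2],90)
    T=P[np.abs(P[:,2]-zt)<.004]; c,rad=cv2.minEnclosingCircle(T[:,:2].astype(np.float32)); print(ce[i],zt,c,rad)
E
```

```text
time_s: 18.45
tcp_pos: [0.4801, 0.0089, 0.2119]
force: [0.7, -0.3, -0.7]
gripper_width: 0.49
time_s: 19.03
tcp_pos: [0.4812, 0.0093, 0.3352]
force: [0.5, 0.6, -0.8]
gripper_width: 0.488
time_s: 19.37
tcp_pos: [0.4571, 0.0111, 0.3343]
force: [-0.7, 0.2, 0.5]
gripper_width: 0.49
[0.4571459  0.01105475 0.334341  ]
[14.69114878 91.09039548] 0.034084822472474935 (0.5578141808509827, 0.2074490487575531) 0.009920822456479073
[279.0280112  183.96778711] 0.06423747702559418 (0.4774573743343353, 0.009609861299395561) 0.012271035462617874
```

View pics/w7.png

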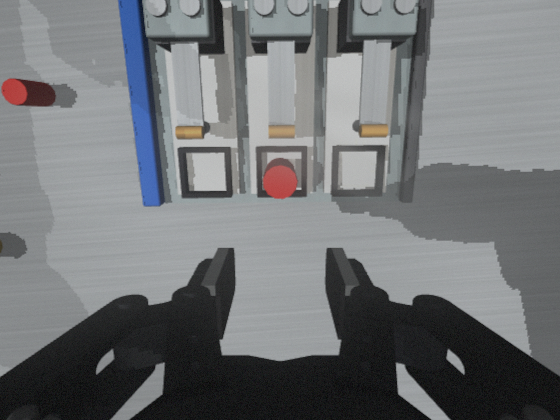

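```bash
python3 -c "
from station import bot
print(bot.finish_job())"
```

```text
the job is handed in; nothing more can be done
None
```

I pressed all three springs onto their stops in order from the blue end, holding each for at least 0.25 s. I then stood the 45 mm red marker in station 2's pocket, released it, backed off and handed the job in at about 19.4 s.

| Station | Stiffness | Travel to stop | Peak force read |
|---|---|---|---|
| 1 | about 0.65 N/mm | about 16.5 mm | 15 N |
| 2 | about 0.36 N/mm (soft) | about 13 mm | 13 N |
| 3 | about 0.8 N/mm | about 11 mm | 15 N |

The last wrist picture shows the marker upright in the pocket. Its top is at 64 mm, against 65 mm expected for a marker standing on the floor. It is about 2 mm from the estimated pocket centre, and the gripper is well clear.

The checks left some uncertainty:
- **Camera agreement:** the scene and side cameras differed by about 12 mm in y. I used the wrist camera, and its positions held up when I pressed the springs and placed the marker.
- **Force noise:** force readings were noisy by about 1 N, so the stiffness values are approximate. The soft spring still stood out clearly.
- **Bystanders:** I did not measure their positions again at the end. I noticed no contact with them during the moves.

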